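# Refit the speed knob of the drill press and hold it pressed

## Robot

A 6-joint arm with a two-finger parallel gripper is mounted at the origin on the work surface. World frame = base frame: x ahead of the robot, y to its left, z up, the work surface at z = 0. Lengths are in mm, angles in degrees, forces in N, time in s.
With the tool pointing down it reaches from about 300 to 850 mm from the base axis. Payload 4.2 kg.
Tool frame: the origin (TCP) lies between the finger pads; the fingertips stand 22 mm ahead of it and the grasp point (between the pads) lies 3 mm ahead of it; z points along the fingers, y is the direction in which the jaws open and shut (so a half turn about z gives the same grasp; the last joint's range is limited). The gripper opens to 91 mm and grips with 3 to 60 N. Pads are 32 mm wide; open, the fingers measure 118 mm over their backs; the gripper's body (76 mm by 178 mm) begins 60 mm behind the grasp point.
Start: joints at [-72.651, 18.312, 89.639, -0, 72.044, -1.146], TCP at [182.406, -545.315, 235.976] pointing down, gripper open.
Joint ranges: [-177.97, 177.97], [-48.28, 115.42], [12.27, 149.76], [-77.06, 257.06], [2.81, 150.46], [-146.56, 146.56]. Speed limits (degrees/s): [147.25, 147.25, 180, 180, 180, 180].

## Interface

Orientations are given as [roll, pitch, yaw] about the fixed x, y, z axes, in that order (R = Rz(yaw) Ry(pitch) Rx(roll)).
In Python, from workcell import * gives the robot as it stands.
- The arm moves only by the shell command python3 -m jog 'ROWS' [OPENING] [FORCE]. ROWS is text: rows parted by semicolons, each of 6 numbers parted by spaces: the shift along the tool's x, y, z in units of 0.5 m (1.0 is 0.5 m), then the turn, a rotation vector about the tool's x, y, z in units of pi/2 rad (1.0 is pi/2 rad). A call has 1 to 20 rows; each row is the pose to reach, as a shift and turn from the pose measured when the call began, along the tool's axes at that moment; what a row does not reach only later rows make up. A row lasts 1/12 s, in which the tool goes at most 41.7 mm and 7.16 degrees, less where a joint would pass 70% of its speed; a pose out of reach is approached as far as the arm can. A call with a number of a shift or a turn outside -1 to 1 is refused whole. A call with a gripper value outside its range is refused whole. OPENING is the opening, from -1 (shut) to 1 (fully open), set as the call begins (- or left out, the last holds). The fingers move at their own pace and stop on an object; FORCE is the grip in N (left out, the last holds). Time passes only in rows, so rows that repeat a pose let the fingers close. It gives the time, the measured TCP pose, the force and the opening at its end, in the units of the state.
- state(): the state, without advancing time (a new reading comes with each control period).
- grab_frame(name): name is "scene" or "top" or "wrist"; returns the picture (400x640x3 uint8, red, green, blue); there is no depth.
- calibration(name): a dict with "mtx" (3x3 intrinsics, pixels), "rvec" (rotation vector, rad) and "tvec" (3), from world to camera coordinates, as OpenCV has them. Camera axes: x right, y down, z forward; pixel columns grow to the right and rows downward; lengths in mm; the calibration is good to about 2 mm. A picture is of the moment at which its call begins: read the wrist's pose just before it. calibration takes no time and is no camera call; for the wrist camera it gives the pose at the moment of the call.
- job_done(): hands the job in, once; it reports no verdict.
Trained networks look in the newest picture that a camera, given by its name, has taken for a name from the list of things; names that differ only in an ending like _2 or _b are one class to them, and where a whole thing is asked for, a point or a joint stands for the part that bears it (a point fixed in the world has none). Each returns a list of dicts, best first, with "confidence" (0 to 1); they miss things now and then, are a little off and sometimes report something else, mostly with a low value. They report only what shows in the picture. A call takes as long as a camera call.
- spot_in(query, camera): "rect" ([left, top, right, bottom] in pixels, round what is visible of it).
- tip_of(query, camera): "location" ([column, row] in pixels: a listed point, or the origin of a listed thing).
The state is a dict: "time_s": time; "qpos": joint angles; "qvel": joint speeds; "effort": joint torques, N m; "ee_pos": TCP position; "ee_rot": TCP orientation; "force": force on the tool from outside, world axes, zero at the start; "torque": the same for the moment, N m; "gripper_width": finger opening in mm.
Only numpy, scipy, OpenCV 4.12 (cv2) and the standard library are available. Lean on these libraries where they do the work, as an engineer would, in place of code of your own. Each camera call takes 0.05 s, during which the arm holds its last target. There are 200 camera calls.

## Task

The speed knob has come off the drill press's control box: lever the box's clear hinged cover up with the blade of the screwdriver, put in at the slot in its front edge, and swing it right back past upright so that it stays open, then lay the screwdriver down flat on the bench. Pick up the loose pointer knob, turn it so that the flat in its bore matches the flat of the D-shaft, push it fully home, and finish while still holding the knob pressed well down against the shaft's spring (press and hold resets the drive): do not let go. Keep the fingers off the cover while prising it, and leave the other things on the bench where they are.

Things in the scene. Friction and masses are not known exactly. Their poses are not given: they have to be found in the camera images.
- pry_slot (a point): Middle of the mouth of the pry slot in the box's front face; axes as the box. Slot 36 mm wide (y), 9 mm high (76 to 85 mm above the bench), cut through the 8 mm front wall directly below the cover, whose underside is its roof. A ledge 10 mm deep, 48 mm wide sticks out in front below it, its top 3 mm under the slot's floor; behind it the box is hollow.
- cover_hinge (a point): Middle of the cover's hinge line, along the box's back top edge, 140 mm from the front face, 85.5 mm above the bench, at the level of the cover's underside. The cover is a clear plate in a grey frame, 140 by 160 by 5 mm, 0.12 kg, its front edge flush with the box's front face; it has no handle.
- cover (a joint): Cover angle in rad: 0 shut, grows as the front edge swings up and back, 2.0 is its stop. It is not latched, its hinge is light: it falls shut when left below about 1.45 and falls back to the stop when pushed past about 1.7.
- shaft_tip (a point): Centre of the top end of the steel D-shaft in the box, on its axis, 60 mm above the bench, 24 mm above the panel, 58 mm behind the box's front face, 18 mm left of its middle. Shaft 12 mm in diameter, 0.9 mm chamfer at the tip; a deep flat all along it, 1.5 mm from the axis, faces this point's +x. Turns stiffly (0.03 N m), stays as it stands, another angle each time.
- shaft (a joint): How far the D-shaft is pushed in against its spring, m: 0 out, 0.004 at the stop; about 2 N starts it, 7 N reaches the stop.
- knob_mid (a point): Centre of the loose black pointer knob, on its axis, 19 mm above its underside (38 mm high in all); it stands upright, bore down, 50 g. Skirt 46 mm in diameter, 18 mm high; on it a grip bar 14 mm thick, 20 mm high, flat-sided from 22 mm behind to 14 mm ahead of the axis, then narrowing to a pointer nose 27 mm ahead, white line on top. Site +x points to the nose, z up.
- driver_grip (a point): Point on the axis of the flat-blade screwdriver, in the front part of its wooden handle, about at its centre of mass, 12 mm above the bench as it lies. Handle 24 by 24 mm square, rounded edges, from 62 mm behind to 18 mm ahead of this point. Site +x points along the tool to the blade, z up. The 7 mm steel shank runs on ahead, clear of the bench. 0.10 kg.
- driver_blade (a point): Tip of the screwdriver's blade, 90 mm ahead of driver_grip on the same axis. The blade is 10 mm wide (y), 2.5 mm thick (z), flat for its last 28 mm.
- driver: The screwdriver as a body; origin below driver_grip on the handle's underside.
- knob: The knob; origin at the centre of its underside, axes as knob_mid. D-shaped blind bore from below, 16 mm deep, 0.7 mm larger all round than the shaft, its flat on the nose side: the nose must point the way the shaft's flat faces. Home: the shaft's end meets the bore's bottom, knob_mid 3 mm above shaft_tip (19 mm if it merely stands on the tip).
- car_a: Bystander: white toy car, 74 by 33 by 29 mm, on the bench in front of the box. Origin under its centre.
- chuck_key: Bystander: steel T-shaped drill chuck key lying flat, 66 by 75 mm, up to 17 mm high, on the bench in front of the box. Origin under the middle of its cross bar.
- car_b: Bystander: bare metal toy car, 74 by 33 by 29 mm, beyond on the left. Origin under its centre.
- rivet_jar: Bystander: glass jar, 54 mm in diameter, 62 mm high, on the right. Origin under its centre.
- spray_can: Bystander: white spray can, 58 mm in diameter, 160 mm high, on the left. Origin under its centre.
- rivet_jig: Bystander: aluminium riveting jig, 100 by 60 by 36 mm, beyond on the right. Origin under its centre.
- control_box: Grey control box, fixed, 140 (x) by 160 (y) by 85 mm high, closed on top by a hinged cover. Origin: centre of its underside. x points horizontally into it from its front face (towards the robot), turned up to 0.3 rad; z up. Walls 8 mm; inside, a panel 36 mm above the bench, free above. 5 mm high feet stick out 17 mm at both sides, a conduit at the back.

How it is judged (in metres and radians):
On the way, in this order (a step that is already met when the one before it is completed fails the run):
1. the screwdriver, and not the fingers, levers the cover up (value of joint cover above 0.25 rad and contact force between driver and cover above 0.05 N), for 0.05 s.
2. the cover is swung back past upright and stays open (value of joint cover above 1.6 rad), for 0.2 s.
3. the screwdriver is laid down flat on the bench and let go (height (world z) of driver_grip below 0.02 m and height (world z) of driver_blade below 0.03 m and contact force between the fingers and driver below 0.1 N and linear speed of driver below 0.03 m/s), for 0.2 s.
4. the knob is fully home on the D-shaft (z of knob_mid in the frame of shaft_tip below 0.006 m and horizontal distance between knob_mid and shaft_tip below 0.003 m and angle between the x axis of knob_mid and the x axis of shaft_tip, either way round below 0.45 rad), for 0.1 s.
At the end, for the whole second after the job is handed in: The knob is home on the D-shaft, upright, flat to flat (within 0.45 rad, 3 mm of the axis, at most 6 mm above the shaft's end); the fingers hold it and keep the shaft pressed in over 2.5 mm through the last second; the cover is open (over 1.6 rad), the screwdriver lies flat on the bench (all of step 3 and all of step 4 and angle between knob_mid's own z axis and vertical below 0.12 rad and value of joint shaft above 0.0025 m and contact force between the fingers and knob above 1 N and value of joint cover above 1.6 rad); the arm keeps its last pose, push and grip.
It fails at once if the cover is prised or lifted with the fingers instead of the blade (contact force between the fingers and cover above 1 N and value of joint cover below 1.4 rad).
It fails at once if a bystander is pushed more than 30 mm out of its place (distance of any of car_a, chuck_key, car_b, rivet_jar, spray_can, rivet_jig from where it was at the start of the episode above 0.03 m).
It fails at once if the screwdriver is dropped or thrown (linear speed of driver above 0.7 m/s and contact force between the fingers and driver below 0.05 N).
It also fails if it takes over 64 s, if anything falls off the work surface, if the arm or the gripper's body presses on something with over 40 N, if the wrist force passes 120 N, or if a joint passes its speed limit or range.

## Working session

There is one attempt and no reset: what is moved stays moved. The work goes in short steps, Python scripts to look and compute and a shell command to move; the robot and the scene stay as the last step left them, time stands still between calls to the robot, and variables do not carry over. Pictures are saved under pics/ and viewed, about 8 in all and at most 12, crops included, and the job is handed in when it is done.

```bash
ls; mkdir -p pics; cat > h.py <<'E'
from workcell import *
import numpy as np, cv2
from scipy.spatial.transform import Rotation as R
def cal(n):
    c=calibration(n); return np.array(c["mtx"],float),np.array(c["rvec"],float).ravel(),np.array(c["tvec"],float).ravel()
def ray(n,px):
    K,r,t=cal(n); Rm=R.from_rotvec(r).as_matrix()
    d=Rm.T@np.linalg.inv(K)@np.array([px[0],px[1],1.]); return -Rm.T@t,d/np.linalg.norm(d)
def atz(n,px,z):
    o,d=ray(n,px); return o+d*(z-o[2])/d[2]
def proj(n,P):
    K,r,t=cal(n); return cv2.projectPoints(np.array(P,float).reshape(-1,1,3),r,t,K,None)[0].reshape(-1,2)
def tri(obs):
    A=np.zeros((3,3));b=np.zeros(3)
    for n,px in obs:
        o,d=ray(n,px);M=np.eye(3)-np.outer(d,d);A+=M;b+=M@o
    return np.linalg.solve(A,b)
def save(im,f): cv2.imwrite("pics/"+f,cv2.cvtColor(im,cv2.COLOR_RGB2BGR))
def rel(p,yaw,roll=180,pitch=0,Rt=None):
    """row numbers to bring TCP to p with orientation"""
    s=state();R0=R.from_euler('xyz',s["ee_rot"],degrees=True)
    T=Rt or R.from_euler('xyz',[roll,pitch,yaw],degrees=True)
    return np.round(np.r_[R0.inv().apply(np.array(p)-s["ee_pos"])/500,(R0.inv()*T).as_rotvec()/(np.pi/2)],4)
E
cat > m.py <<'E'
from h import *
s=state();print(s)
for n in("scene","top"):
    save(grab_frame(n),n+"0.png")
    for q in("pry_slot","cover_hinge","shaft_tip","knob_mid","driver_grip","driver_blade","control_box","car_a","chuck_key","car_b","rivet_jar","spray_can","rivet_jig"):
        l=tip_of(q,n); z={"pry_slot":80.5,"cover_hinge":85.5,"shaft_tip":60,"knob_mid":19,"driver_grip":12,"driver_blade":12}.get(q,0)
        print(n,q,[(np.round(d["location"]),round(d["confidence"],2),np.round(atz(n,d["location"],z)[:2])) for d in l[:2]])
    print(np.round(ray(n,[320,200])[0]))
E
python3 m.py
```

```text
pics
{'time_s': 0.0, 'qpos': array([-7.26502266e+01,  1.83530254e+01,  8.97060576e+01, -1.07317440e-04,
        7.20441980e+01, -1.14438276e+00]), 'qvel': array([-0.00267323, -0.11362052,  0.07830137,  0.06613256,  0.14535847,
        0.04562288]), 'effort': array([-5.02725823e-05, -4.12457657e+01, -2.31970239e+01,  7.26535404e-02,
        4.55215154e-02, -1.47749543e-04]), 'ee_pos': array([ 182.27091418, -544.85666579,  235.10873462]), 'ee_rot': array([-1.79896738e+02, -1.96070826e-03,  1.84941875e+01]), 'force': array([-0.32794917, -0.35650339,  0.57172643]), 'torque': array([-0.00931458, -0.02506042, -0.03694716]), 'gripper_width': 91.30788368233092}
scene pry_slot [(array([311., 190.]), 0.77, array([553., -43.])), (array([344., 318.]), 0.46, array([704., 340.]))]
scene cover_hinge [(array([281., 221.]), 0.82, array([690.,   0.]))]
scene shaft_tip []
scene knob_mid [(array([285., 147.]), 0.65, array([ 504., -278.]))]
scene driver_grip [(array([398., 258.]), 0.71, array([448., 274.]))]
scene driver_blade [(array([374., 272.]), 0.67, array([536., 270.])), (array([277., 219.]), 0.4, 
[... 1187 characters left out ...]
, array([696.,  -2.]))]
top control_box [(array([333., 180.]), 0.59, array([623., -23.])), (array([327., 151.]), 0.17, array([706.,  -6.]))]
top car_a [(array([372., 253.]), 0.84, array([ 421., -126.])), (array([212., 154.]), 0.56, array([698., 319.]))]
top chuck_key []
top car_b [(array([372., 253.]), 0.84, array([ 421., -126.])), (array([212., 154.]), 0.56, array([698., 319.]))]
top rivet_jar [(array([488., 165.]), 0.6, array([ 666., -455.])), (array([151., 190.]), 0.57, array([597., 484.]))]
top spray_can [(array([153., 183.]), 0.83, array([615., 481.])), (array([223., 243.]), 0.2, array([449., 279.]))]
top rivet_jig [(array([427., 151.]), 0.58, array([ 705., -286.]))]
[ 415.   18. 1135.]
```

```bash
python3 -c "
import cv2
for f in('scene0','top0'):
    i=cv2.imread('pics/'+f+'.png')
    cv2.imwrite('pics/'+f+'c.png',cv2.resize(i[120:370,130:510],None,fx=2.1,fy=2.1,interpolation=cv2.INTER_CUBIC))
"
```

```text
(no output)
```

View pics/top0c.png

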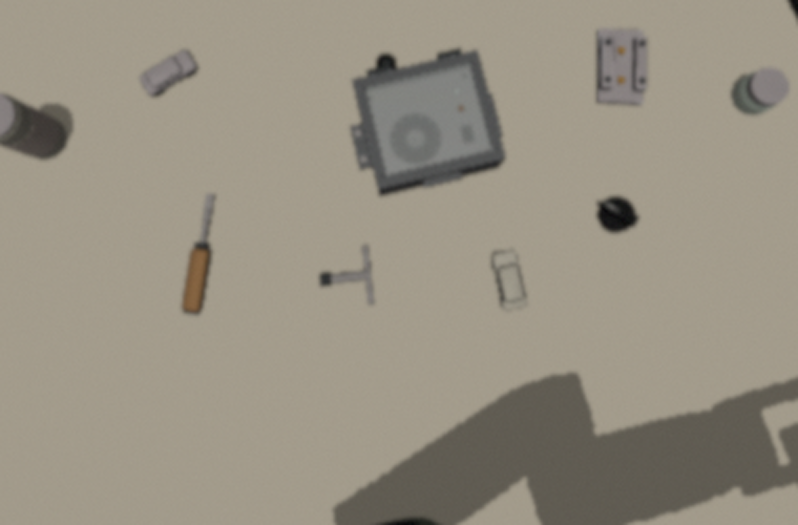

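View pics/scene0c.png

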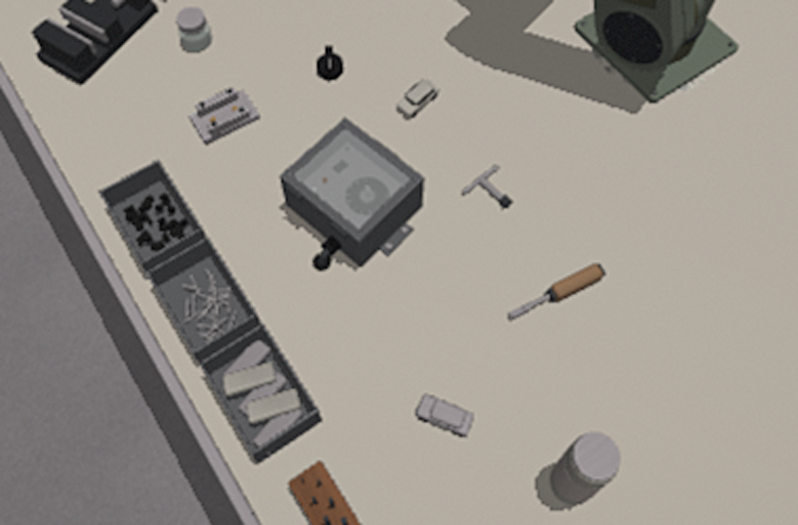

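Top crop: box at about (430,120), turned ~12°, the driver on the left points away from the robot, and the knob is at (617,213) with its nose to the upper left. The scene picture shows the same layout. Next I go above the driver to look with the wrist camera.

```bash
python3 - <<'E'
from h import *
s=state();R0=R.from_euler('xyz',s["ee_rot"],degrees=True)
o,d=ray("wrist",[320,200]);print("cam in tool",R0.inv().apply(o-s["ee_pos"]),R0.inv().apply(d), cal("wrist")[0][0,0])
print(rel([440,271,200],-7), rel([440,271,200],173))
E
```

```text
cam in tool [  72.35844387   -0.59646133 -149.59535944] [-0.26070272  0.00394467  0.96541107] 339.4690188944495
[ 1.0065e+00 -1.3849e+00  7.1800e-02  1.0000e-04 -0.0000e+00  2.8330e-01] [ 1.0065e+00 -1.3849e+00  7.1800e-02  0.0000e+00  1.0000e-04 -1.7167e+00]
```

```bash
r="0.73 -1.0 0.05 0 0 0.28"; python3 -m jog '0.73 -1.0 0.05 0 0 0.28;0.73 -1.0 0.05 0 0 0.28;0.73 -1.0 0.05 0 0 0.28;0.73 -1.0 0.05 0 0 0.28;0.73 -1.0 0.05 0 0 0.28;0.73 -1.0 0.05 0 0 0.28;0.73 -1.0 0.05 0 0 0.28;0.73 -1.0 0.05 0 0 0.28;0.73 -1.0 0.05 0 0 0.28;0.73 -1.0 0.05 0 0 0.28;0.73 -1.0 0.05 0 0 0.28;0.73 -1.0 0.05 0 0 0.28;0.73 -1.0 0.05 0 0 0.28;0.73 -1.0 0.05 0 0 0.28;0.73 -1.0 0.05 0 0 0.28;0.73 -1.0 0.05 0 0 0.28'
python3 -c "
from h import *
print(rel([440,271,200],-7))"
```

```text
time_s: 2.73
ee_pos: [371.6, 49.9, 211.1]
ee_rot: [-179.8, -0.1, -6.3]
force: [1.4, -1.0, 0.2]
gripper_width: 91.3
[ 0.0876 -0.4544  0.0237 -0.0018 -0.0011  0.0081]
```

```bash
python3 -m jog '0.088 -0.454 0.02 0 0 0.008;0.088 -0.454 0.02 0 0 0.008;0.088 -0.454 0.02 0 0 0.008;0.088 -0.454 0.02 0 0 0.008;0.088 -0.454 0.02 0 0 0.008;0.088 -0.454 0.02 0 0 0.008;0.088 -0.454 0.02 0 0 0.008;0.088 -0.454 0.02 0 0 0.008'
cat > w.py <<'E'
from h import *
import sys
f=sys.argv[1]; save(grab_frame("wrist"),f)
for a in sys.argv[2:]:
    q,z=a.split(":")
    for d in tip_of(q,"wrist")[:2]: print(q,np.round(d["location"],1),round(d["confidence"],2),np.round(atz("wrist",d["location"],float(z)),1))
print(state()["ee_pos"],state()["ee_rot"])
E
python3 w.py w1.png driver_grip:12 driver_blade:12
```

```text
time_s: 3.4
ee_pos: [440.3, 271.1, 201.3]
ee_rot: [-179.9, -0.1, -6.9]
force: [-0.7, -0.6, 0.6]
gripper_width: 91.0
driver_grip [314.1 180. ] 0.81 [442.1 275.2  12. ]
driver_blade [317.1  81.7] 0.61 [536.2 260.3  12. ]
[439.78581998 269.25943508 201.87432457] [-1.79881998e+02 -6.75550576e-02 -7.05999316e+00]
```

View pics/w1.png

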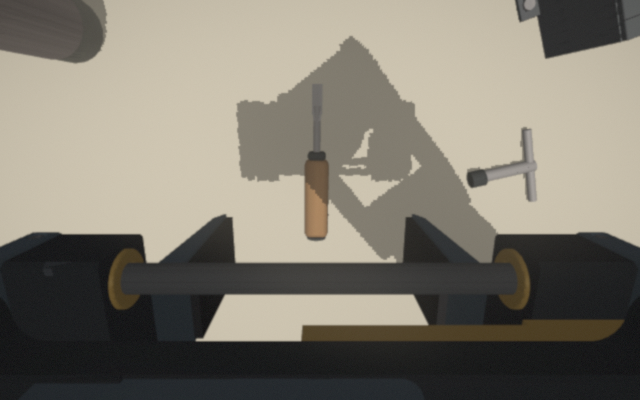

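Wrist view: the driver's blade tip is at (317,84) and its handle runs from (317,155) to (316,240), nearly aligned with the tool and about central.

```bash
python3 - <<'E'
from h import *
b=atz("wrist",[317.5,84],12);e=atz("wrist",[316,240],22);f=atz("wrist",[317,155],18)
print(b,e,f); d=b-atz("wrist",[316,238],12); y=np.degrees(np.arctan2(d[1],d[0])); u=np.array([np.cos(np.radians(y)),np.sin(np.radians(y)),0])
print(y,b-90*u,e+62*u); 
g=(b-90*u); print(rel([g[0],g[1],25.],y))
E
```

```text
[534.12608921 260.15258376  12.        ] [381.00152469 280.72307255  22.        ] [467.91152978 268.85590638  18.        ]
-7.681867886251446 [444.93378953 272.1831148   12.        ] [442.44510892 272.43537339  22.        ]
[ 0.0091 -0.0063  0.3538 -0.0013 -0.0007  0.0069]
```

```bash
python3 -m jog '0.008 -0.006 0.25 0 0 0.007;0.008 -0.006 0.25 0 0 0.007;0.008 -0.006 0.25 0 0 0.007;0.008 -0.006 0.30 0 0 0.007;0.008 -0.006 0.33 0 0 0.007;0.008 -0.006 0.352 0 0 0.007;0.008 -0.006 0.352 0 0 0.007;0.008 -0.006 0.352 0 0 0.007' - 40 && python3 -m jog '0 0 0 0 0 0;0 0 0 0 0 0;0 0 0 0 0 0;0 0 0 0 0 0;0 0 0 0 0 0;0 0 0 0 0 0;0 0 0 0 0 0;0 0 0 0 0 0' -1 40
```

```text
time_s: 4.22
ee_pos: [444.3, 270.9, 26.1]
ee_rot: [-179.9, -0.0, -7.8]
force: [-0.2, -0.2, -0.4]
gripper_width: 91.2
time_s: 4.88
ee_pos: [444.3, 271.0, 26.1]
ee_rot: [-179.9, -0.0, -7.8]
force: [-0.6, 0.1, -0.1]
gripper_width: 40.5
```

```bash
python3 -m jog '0 0 0 0 0 0;0 0 0 0 0 0;0 0 0 0 0 0;0 0 0 0 0 0;0 0 0 0 0 0;0 0 -0.1 0 0 0;0 0 -0.2 0 0 0;0 0 -0.3 0 0 0;0 0 -0.38 0 0 0;0 0 -0.38 0 0 0' -1 40; python3 -c "
from h import *
print(rel([432,-64,220],13))"
```

```text
time_s: 5.72
ee_pos: [445.3, 271.3, 220.9]
ee_rot: [-179.7, -0.3, -7.8]
force: [1.3, -0.0, -1.0]
gripper_width: 23.8
[ 0.0642  0.6681 -0.0016 -0.0028 -0.0044 -0.2307]
```

```bash
python3 -m jog '0.064 0.668 0 0 0 -0.231;0.064 0.668 0 0 0 -0.231;0.064 0.668 0 0 0 -0.231;0.064 0.668 0 0 0 -0.231;0.064 0.668 0 0 0 -0.231;0.064 0.668 0 0 0 -0.231;0.064 0.668 0 0 0 -0.231;0.064 0.668 0 0 0 -0.231;0.064 0.668 0 0 0 -0.231;0.064 0.668 0 0 0 -0.231;0.064 0.668 0 0 0 -0.231'; python3 w.py w2.png pry_slot:80.5 driver_blade:206 cover_hinge:85 driver_grip:206
```

```text
time_s: 6.63
ee_pos: [431.5, -64.4, 219.0]
ee_rot: [-179.8, -0.4, 12.9]
force: [0.5, 0.5, -1.1]
gripper_width: 24.0
pry_slot [319.7  43.1] 0.74 [551.5 -34.9  80.5]
driver_grip [318.3 249.7] 0.9 [433.5 -61.5 206. ]
driver_grip [322.6  62.5] 0.71 [522.2 -42.8 206. ]
[431.95289398 -62.80334473 219.15627619] [-179.8102641    -0.42649188   13.14528519]
```

View pics/w2.png

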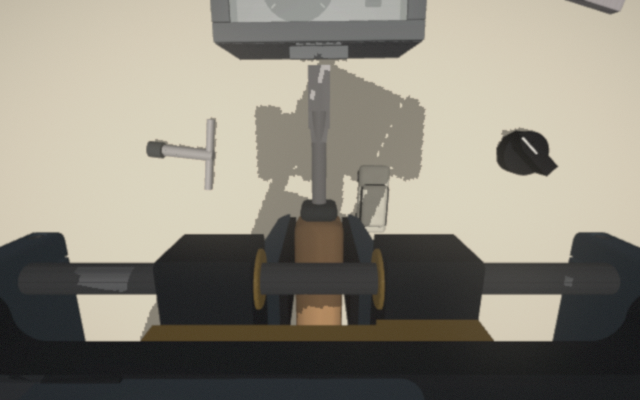

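Wrist view: box front edge from (213,41) to (424,40), ledge at (290–348, 46–59), blade tip about (318,66), and the knob at (523,152) with its nose at (555,168).

```bash
python3 - <<'E'
from h import *
a=atz("wrist",[213,41],87);b=atz("wrist",[424,40],87);d=a-b
print(a,b,np.linalg.norm(d),np.degrees(np.arctan2(d[1],d[0]))-90,(a+b)/2)
print("ledge",atz("wrist",[290,59],73),atz("wrist",[348,59],73),atz("wrist",[319,46],73))
print("blade",atz("wrist",[318.5,66],205), "grip", atz("wrist",[319,215],217))
k=atz("wrist",[523,137],38);k2=atz("wrist",[537,153],38);n=atz("wrist",[556,170],30);print("knob line",k,k2,n,np.degrees(np.arctan2(*(k2-k)[[1,0]])))
E
```

```text
[533.42560181  45.52810201  87.        ] [ 570.88733725 -112.08402742   87.        ] 162.00297826809623 13.370147337470627 [552.15646953 -33.27796271  87.        ]
ledge [535.85361356 -13.2575106   73.        ] [546.60344768 -59.34603066  73.        ] [550.80223244 -34.06775825  73.        ]
blade [520.44997438 -41.27232643 205.        ] grip [455.18129049 -56.81409437 217.        ]
knob line [ 522.24527034 -242.05487177   38.        ] [ 510.90580522 -260.98526446   38.        ] [ 499.45343192 -291.29441018   30.        ] -120.92196486852815
```

```bash
python3 -m jog '0 0 0.08 0 0 0;0 0 0.16 0 0 0;0 0 0.22 0 0 0;0 0 0.248 0 0 0;0 0 0.248 0 0 0;0 0 0.248 0 0 0;0 0 0.248 0 0 0'; python3 - <<'E'
from h import *
s=state();u=R.from_euler('xyz',s["ee_rot"],degrees=True)
for n in("scene","top"):
    im=grab_frame(n)
    if n=="scene": save(cv2.resize(im[150:250,260:400],None,fx=5,fy=5,interpolation=cv2.INTER_CUBIC),"s3.png")
    print(n,[(d["location"],round(d["confidence"],2)) for d in tip_of("driver_blade",n)[:2]], proj(n,s["ee_pos"]+u.apply([90,0,14])))
print(s["ee_pos"],s["ee_rot"]); print("slot proj",proj("scene",[551,-35,80.5]),proj("top",[551,-35,80.5]))
im=grab_frame("wrist");save(cv2.resize(im[0:200,200:440],None,fx=3,fy=3),"w3.png");print(tip_of("pry_slot","wrist")[:1])
E
```

```text
time_s: 7.47
ee_pos: [434.0, -61.9, 96.3]
ee_rot: [-179.9, -0.6, 13.2]
force: [-0.3, -0.9, -0.8]
gripper_width: 23.7
scene [([318.1, 187.5], 0.57)] [[318.99231518 185.23869219]]
top [] [[342.00571826 213.50495766]]
[433.99578449 -61.91097533  96.27662699] [-179.86685254   -0.56060265   13.20551431]
slot proj [[312.50312665 191.47539224]] [[339.39041591 202.2690187 ]]
[]
```

View pics/s3.png

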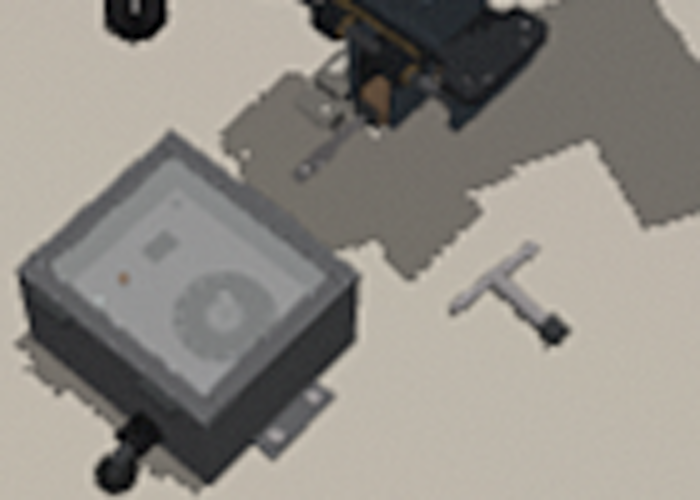

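View pics/w3.png

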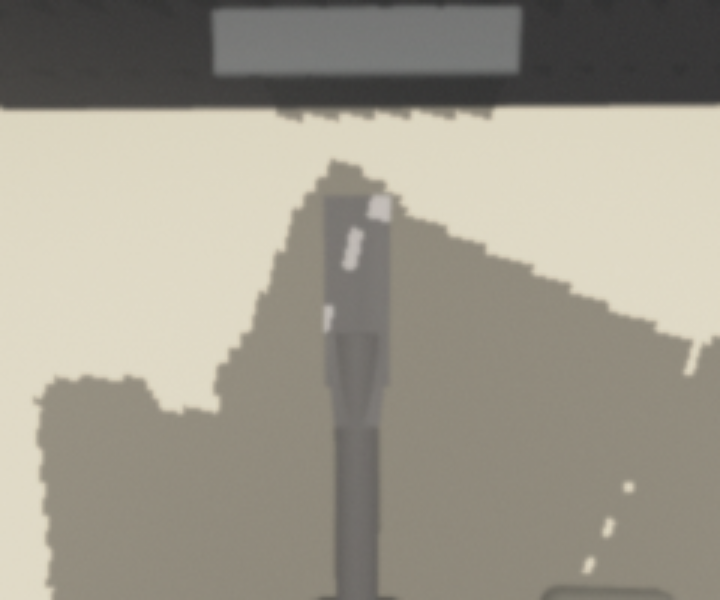

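```bash
python3 -m jog '0 0.003 0.005 0 0 0;0.012 0.003 0.005 0 0 0;0.024 0.003 0.005 0 0 0;0.036 0.003 0.005 0 0 0;0.048 0.003 0.005 0 0 0;0.06 0.003 0.005 0 0 0;0.072 0.003 0.005 0 0 0;0.072 0.003 0.005 0 0 0'
```

```text
time_s: 8.43
ee_pos: [470.3, -55.3, 93.8]
ee_rot: [-179.9, -0.6, 13.2]
force: [0.8, -0.0, -1.8]
gripper_width: 23.7
```

```bash
python3 -m jog '0.01 0 0 0 0 0;0.02 0 0 0 0 0;0.03 0 0 0 0 0;0.036 0 0 0 0 0;0.036 0 0 0 0 0'; python3 - <<'E'
from h import *
im=grab_frame("scene");save(cv2.resize(im[160:240,270:390],None,fx=6,fy=6,interpolation=cv2.INTER_CUBIC),"s4.png")
s=state();print(s["force"],s["ee_pos"])
E
```

```text
time_s: 8.85
ee_pos: [488.7, -51.1, 94.1]
ee_rot: [-179.9, -0.6, 13.2]
force: [-0.3, 0.2, -0.8]
gripper_width: 24.2
[-0.54533671  0.16569331 -1.27636811] [488.08896524 -51.17887102  93.9573661 ]
```

View pics/s4.png

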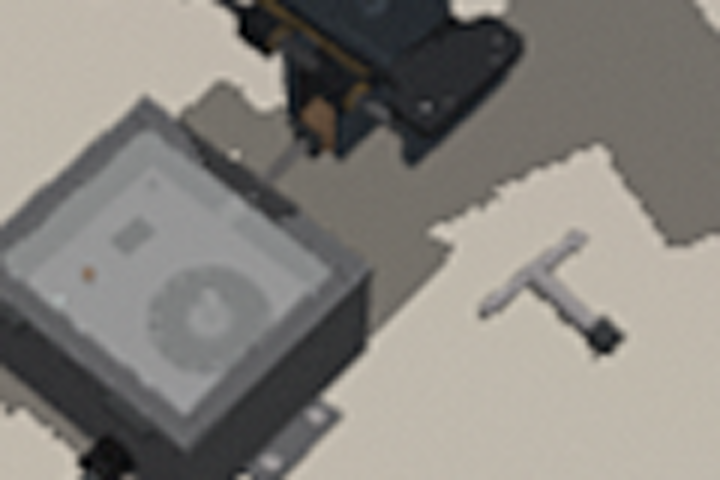

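```bash
python3 -m jog '0 0 -0.02 0 0 0;0.002 0 -0.037 0 0 0;0.005 0 -0.054 0 0 0;0.011 0 -0.075 0 0 0;0.018 0 -0.096 0 0 0;0.028 0 -0.117 0 0 0;0.04 0 -0.136 0 0 0;0.054 0 -0.155 0 0 0;0.069 0 -0.172 0 0 0;0.086 0 -0.187 0 0 0;0.105 0 -0.2 0 0 0;0.105 0 -0.2 0 0 0'; python3 - <<'E'
from h import *
im=grab_frame("scene");save(cv2.resize(im[120:240,230:410],None,fx=4,fy=4,interpolation=cv2.INTER_CUBIC),"s5.png")
E
```

```text
time_s: 9.9
ee_pos: [540.6, -39.5, 196.5]
ee_rot: [-180.0, -0.9, 13.2]
force: [0.4, 0.4, -0.1]
gripper_width: 23.5
```

View pics/s5.png

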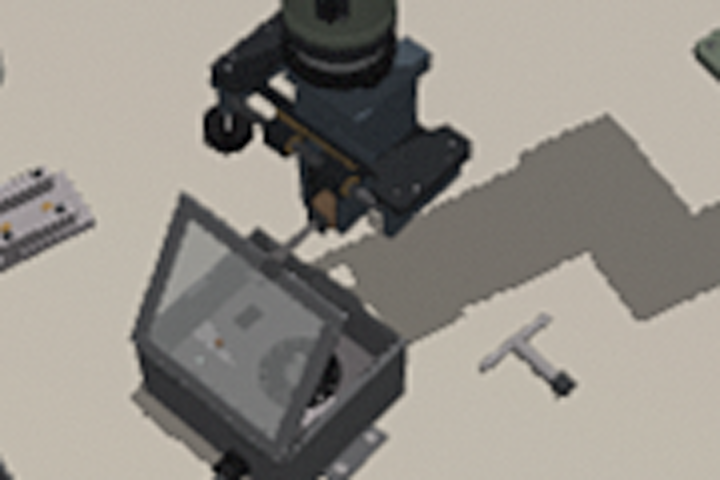

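The cover stands at about 1 rad on the blade, whose tip is at (275,255). I continue the arc past upright.

```bash
python3 -m jog '0.02 0 -0.011 0 0 0;0.04 0 -0.02 0 0 0;0.062 0 -0.027 0 0 0;0.084 0 -0.032 0 0 0;0.106 0 -0.035 0 0 0;0.129 0 -0.036 0 0 0;0.146 0 -0.035 0 0 0;0.163 0 -0.032 0 0 0;0.175 0 -0.03 0 0 0;0.175 0 -0.03 0 0 0;0.175 0 -0.03 0 0 0'; python3 - <<'E'
from h import *
im=grab_frame("scene");save(cv2.resize(im[120:270,230:410],None,fx=4,fy=4,interpolation=cv2.INTER_CUBIC),"s6.png")
print(rel([427,271,230],-8))
E
```

```text
time_s: 10.87
ee_pos: [623.9, -19.7, 211.2]
ee_rot: [-179.9, -0.7, 13.2]
force: [-0.0, 0.2, -1.2]
gripper_width: 23.8
[-0.2496 -0.6561 -0.0393 -0.0023 -0.0072  0.2356]
```

View pics/s6.png

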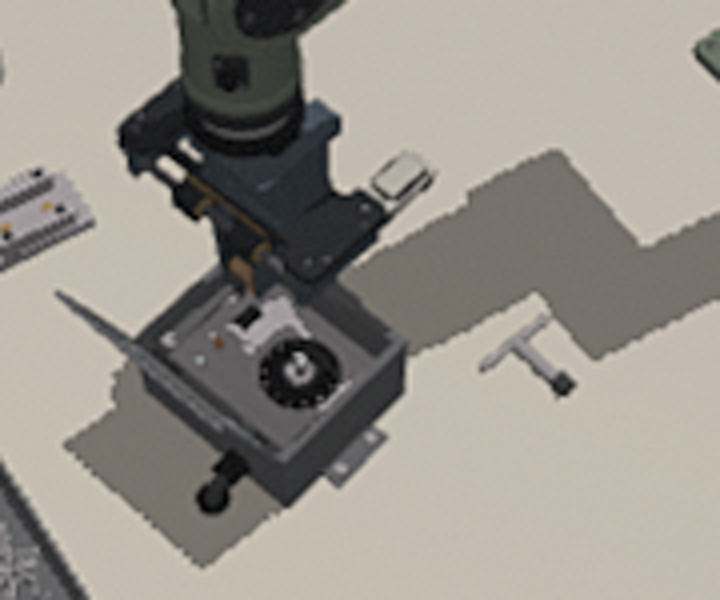

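```bash
python3 -m jog '-0.07 0 -0.01 0 0 0;-0.14 0 -0.04 0 0 0;-0.2 -0.08 -0.04 0 0 0.08;-0.25 -0.656 -0.04 0 0.005 0.236;-0.25 -0.656 -0.04 0 0.005 0.236;-0.25 -0.656 -0.04 0 0.005 0.236;-0.25 -0.656 -0.04 0 0.005 0.236;-0.25 -0.656 -0.04 0 0.005 0.236;-0.25 -0.656 -0.04 0 0.005 0.236;-0.25 -0.656 -0.04 0 0.005 0.236;-0.25 -0.656 -0.04 0 0.005 0.236;-0.25 -0.656 -0.04 0 0.005 0.236;-0.25 -0.656 -0.04 0 0.005 0.236;-0.25 -0.656 -0.04 0 0.005 0.236;-0.25 -0.656 -0.04 0 0.005 0.236';  python3 -c "
from h import *
print(rel([440,271,26.5],-8))"
```

```text
time_s: 12.17
ee_pos: [427.1, 269.6, 230.5]
ee_rot: [-179.6, -1.0, -8.1]
force: [-1.0, 0.2, -1.2]
gripper_width: 23.4
[ 0.0177 -0.0037  0.4084 -0.0042 -0.0116 -0.0015]
```

```bash
python3 -m jog '0.018 -0.003 0.08 -0.004 -0.011 0;0.018 -0.003 0.16 -0.004 -0.011 0;0.018 -0.003 0.24 -0.004 -0.011 0;0.018 -0.003 0.31 -0.004 -0.011 0;0.018 -0.003 0.36 -0.004 -0.011 0;0.018 -0.003 0.385 -0.004 -0.011 0;0.018 -0.003 0.396 -0.004 -0.011 0;0.018 -0.003 0.404 -0.004 -0.011 0;0.018 -0.003 0.408 -0.004 -0.011 0;0.018 -0.003 0.408 -0.004 -0.011 0'
```

```text
time_s: 13.0
ee_pos: [440.9, 270.6, 27.3]
ee_rot: [-179.9, -0.1, -8.2]
force: [0.7, 0.1, -1.2]
gripper_width: 23.8
```

```bash
python3 -m jog '0 0 0.002 0 0 0;0 0 0.003 0 0 0;0 0 0.004 0 0 0;0 0 0.004 0 0 0' && python3 -m jog '0 0 0 0 0 0;0 0 0 0 0 0;0 0 0 0 0 0;0 0 0 0 0 0;0 0 0 0 0 0;0 0 0 0 0 0' 1 
```

```text
time_s: 13.33
ee_pos: [441.4, 270.8, 26.1]
ee_rot: [-179.9, -0.2, -8.2]
force: [0.3, -0.5, 3.4]
gripper_width: 23.9
time_s: 13.83
ee_pos: [441.3, 270.8, 26.1]
ee_rot: [-179.9, -0.2, -8.2]
force: [0.4, -1.0, 0.2]
gripper_width: 61.1
```

```bash
python3 -m jog '0 0 -0.03 0 0 0;0 0 -0.1 0 0 0;0 0 -0.18 0 0 0;0 0 -0.26 0 0 0;0 0 -0.3 0 0 0;0 0 -0.3 0 0 0'; python3 - <<'E'
from h import *
print(rel([533,-20,150],13.3))
grab_frame("top")
l=[tip_of(q,"top")[:1] for q in("driver_grip","driver_blade")]
for x in l:
  if x: print(atz("top",x[0]["location"],12),x[0]["confidence"])
E
```

```text
time_s: 14.33
ee_pos: [443.4, 272.2, 181.4]
ee_rot: [-179.5, -0.7, -8.2]
force: [-0.6, 0.2, -0.4]
gripper_width: 91.0
[ 0.2595  0.5535  0.0609 -0.0042 -0.0087 -0.2385]
[438.6079281  278.70384017  12.        ] 0.47
[537.14416984 254.0164938   12.        ] 0.44
```

```bash
python3 -m jog '0.26 0.55 0.03 0 -0.009 -0.238;0.26 0.55 0.03 0 -0.009 -0.238;0.26 0.55 0.03 0 -0.009 -0.238;0.26 0.55 0.03 0 -0.009 -0.238;0.26 0.55 0.03 0 -0.009 -0.238;0.26 0.55 0.03 0 -0.009 -0.238;0.26 0.55 0.03 0 -0.009 -0.238;0.26 0.55 0.06 0 -0.009 -0.238;0.26 0.55 0.1 0 -0.009 -0.238;0.26 0.55 0.125 0 -0.009 -0.238;0.26 0.55 0.125 0 -0.009 -0.238'; python3 w.py w7.png shaft_tip:60; python3 - <<'E'
from h import *
l=tip_of("shaft_tip","wrist"); c=np.array(l[0]["location"] if l else [320,100])
im=cv2.cvtColor(cv2.imread("pics/w7.png"),cv2.COLOR_BGR2RGB)
x,y=np.clip(np.round(c).astype(int),[40,30],[600,370]); print(x,y)
a=cv2.resize(im[y-30:y+30,x-40:x+40],(800,600),interpolation=cv2.INTER_CUBIC); save(a,"w7c.png")
E
```

```text
time_s: 15.4
ee_pos: [526.4, -21.1, 107.8]
ee_rot: [-179.7, 1.3, 13.2]
force: [-0.3, -0.0, -0.0]
gripper_width: 91.2
shaft_tip [324.   96.2] 0.79 [605.3  -4.5  60. ]
[528.7288978  -20.38762197 111.00176254] [-179.7668805     0.89148344   13.25448736]
324 96
```

View pics/w7c.png

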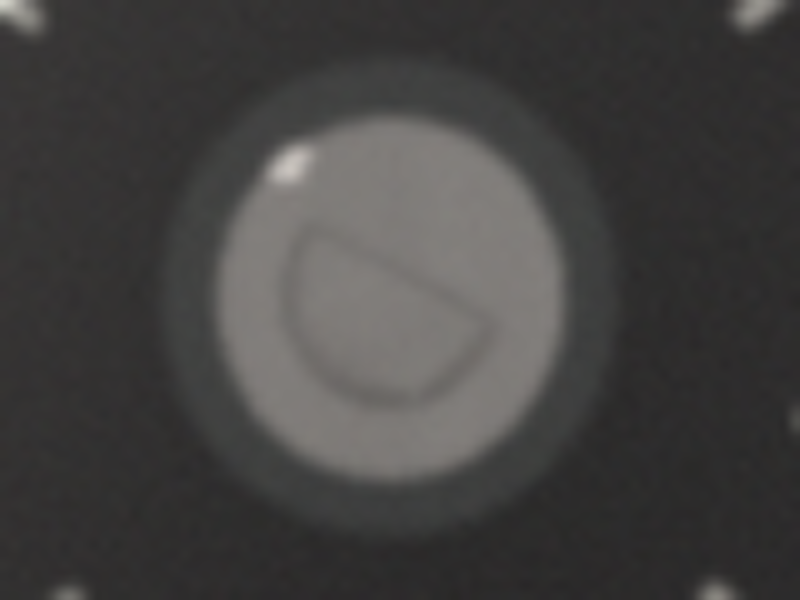

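The D-shaft end is clear: its flat runs from (312,225) to (492,322) in the crop, facing up and to the right, and its centre is at about (390,295). The arm was still settling, so I re-measure with a template match and compute the angle.

```bash
python3 - <<'E'
from h import *
s=state();print(s["ee_pos"],s["ee_rot"],abs(s["qvel"]).max())
im=grab_frame("wrist");save(im,"w8.png")
old=cv2.cvtColor(cv2.imread("pics/w7.png"),cv2.COLOR_BGR2GRAY);new=cv2.cvtColor(im,cv2.COLOR_RGB2GRAY)
t=old[80:112,307:339];m=cv2.matchTemplate(new[40:150,260:380],t,cv2.TM_CCOEFF_NORMED);_,v,_,l=cv2.minMaxLoc(m)
sh=np.array([260+l[0]-307,40+l[1]-80]);print("shift",sh,v)
c=np.array([323.,95.5])-.05+sh
f=lambda p:np.array([284+p[0]/10,66+p[1]/10])+sh-.05
P=atz("wrist",c,60);a=atz("wrist",f((312,225)),60);b=atz("wrist",f((492,322)),60);d=b-a
print("axis",P,"flat len",np.linalg.norm(d),"normal yaw",np.degrees(np.arctan2(d[1],d[0]))+90)
n=np.array([-d[1],d[0]])/np.linalg.norm(d[:2]);print("axis from flat",(a+b)[:2]/2-1.5*n)
print([ (d["location"],atz("wrist",d["location"],60)) for d in tip_of("shaft_tip","wrist")[:1]])
# knob viewing: camera over knob
print(rel([508,-275,230],13))
E
```

```text
[529.51290654 -20.21482797 112.02234996] [-179.80719908    0.75494383   13.27597482] 1.1568700058210648
shift [0 7] 0.9055335521697998
axis [603.33484889  -4.41797341  60.        ] flat len 11.587683641827171 normal yaw -14.039021407138293
axis from flat [603.1810064   -4.46465467]
[]
[-0.163   0.4854 -0.2333 -0.0016  0.0069  0.0033]
```

```bash
python3 -c "
from h import *
print(rel([471,-336,150],59))"; python3 -m jog '0 0 -0.08 0 0 0;0 0 -0.12 0 0 0'
```

```text
[-0.2613  0.5875 -0.0725 -0.0043  0.0058 -0.5078]
time_s: 15.82
ee_pos: [531.8, -19.6, 175.9]
ee_rot: [-179.9, 0.5, 13.4]
force: [1.5, -0.5, 0.5]
gripper_width: 91.2
```

```bash
python3 -c "
from h import *
print(rel([471,-336,150],59))"
```

```text
[-0.264   0.5877  0.0529 -0.0031  0.0043 -0.5072]
```

```bash
python3 -m jog '-0.264 0.587 0.05 0 0.004 -0.507;-0.264 0.587 0.05 0 0.004 -0.507;-0.264 0.587 0.05 0 0.004 -0.507;-0.264 0.587 0.05 0 0.004 -0.507;-0.264 0.587 0.05 0 0.004 -0.507;-0.264 0.587 0.05 0 0.004 -0.507;-0.264 0.587 0.05 0 0.004 -0.507;-0.264 0.587 0.05 0 0.004 -0.507;-0.264 0.587 0.05 0 0.004 -0.507;-0.264 0.587 0.05 0 0.004 -0.507;-0.264 0.587 0.05 0 0.004 -0.507;-0.264 0.587 0.05 0 0.004 -0.507;-0.264 0.587 0.05 0 0.004 -0.507;-0.264 0.587 0.05 0 0.004 -0.507'; python3 w.py w9.png knob_mid:19; python3 - <<'E'
from h import *
im=cv2.imread("pics/w9.png")
l=tip_of("knob_mid","wrist"); x,y=np.clip(np.round(l[0]["location"] if l else [320,100]).astype(int),[80,60],[560,340]);print(x,y)
cv2.imwrite("pics/w9c.png",cv2.resize(im[y-60:y+60,x-80:x+80],None,fx=5,fy=5,interpolation=cv2.INTER_CUBIC))
E
```

```text
time_s: 16.98
ee_pos: [471.5, -334.2, 151.8]
ee_rot: [-179.8, -0.1, 59.1]
force: [-0.4, 0.6, 1.0]
gripper_width: 91.0
knob_mid [311.9 104.4] 0.56 [ 505.5 -266.5   19. ]
[ 471.35969333 -334.55122022  151.71598365] [-1.79756363e+02 -8.54269150e-02  5.90773233e+01]
312 104
```

View pics/w9c.png

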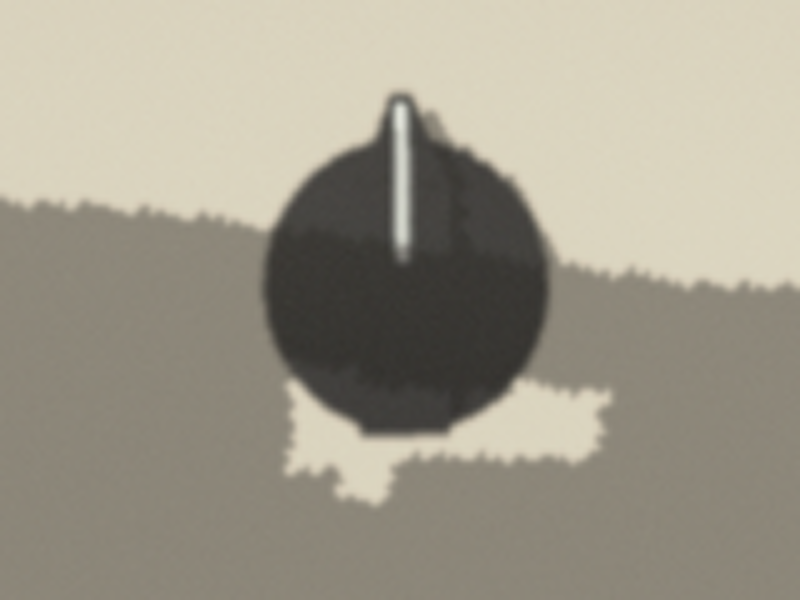

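The nose points up in this crop, from (400,95), with the bar's back edge at row 435 (cols 362–450). So the nose yaw is about 60°, and my earlier reading of it was the wrong way round. That was my 11th picture viewed.

```bash
python3 - <<'E'
from h import *
f=lambda p:np.array([232+p[0]/5,44+p[1]/5])-.4
n=atz("wrist",f((400,95)),38);b=atz("wrist",f((406,435)),38);d=(n-b)/np.linalg.norm(n-b)
print(n,b,np.linalg.norm(n-b),np.degrees(np.arctan2(d[1],d[0])))
print("c",b+22*d,n-27*d,"line",atz("wrist",f((400.5,103)),38)-b,"skirt",atz("wrist",f((407,285)),18),(atz("wrist",f((265,285)),18)+atz("wrist",f((549,285)),18))/2)
s=state();print(s["ee_pos"],s["ee_rot"])
c=(b+22*d+n-27*d)/2;y=np.degrees(np.arctan2(d[1],d[0]))
print(c,rel([c[0],c[1],70],y))
E
```

```text
[ 520.67836456 -242.04120829   38.        ] [ 496.28254473 -284.04601605   38.        ] 48.57530134368666 59.85256412372281
c [ 507.33153509 -265.02182587   38.        ] [ 507.11824003 -265.38907806   38.        ] line [23.89307077 41.03522548  0.        ] skirt [ 507.69831443 -264.68706771   18.        ] [ 507.69167057 -264.68308588   18.        ]
[ 471.28289741 -334.79046353  151.65049856] [-1.79754207e+02 -8.39511809e-02  5.90580693e+01]
[ 507.22488756 -265.20545196   38.        ] [ 0.1561 -0.0092  0.1636 -0.0027 -0.001  -0.0088]
```

```bash
python3 -m jog '0.08 -0.009 0.02 0 0 -0.009;0.156 -0.009 0.05 -0.003 -0.001 -0.009;0.156 -0.009 0.1 -0.003 -0.001 -0.009;0.156 -0.009 0.16 -0.003 -0.001 -0.009;0.156 -0.009 0.2 -0.003 -0.001 -0.009;0.156 -0.009 0.217 -0.003 -0.001 -0.009;0.156 -0.009 0.217 -0.003 -0.001 -0.009;0.156 -0.009 0.217 -0.003 -0.001 -0.009;0.156 -0.009 0.217 -0.003 -0.001 -0.009;0.156 -0.009 0.217 -0.003 -0.001 -0.009'; python3 -c "
from h import *
print(rel([507.3,-265,42],59.9))"
```

```text
time_s: 17.97
ee_pos: [508.2, -265.9, 44.9]
ee_rot: [179.8, -0.0, 59.9]
force: [-0.2, -0.4, 0.5]
gripper_width: 91.1
[ 0.0006 -0.0025  0.0058  0.0023  0.     -0.0005]
```

```bash
python3 -m jog '0.0006 -0.002 0.005 0.002 0 0;0.0006 -0.002 0.005 0.002 0 0;0.0006 -0.002 0.005 0.002 0 0' -1 30; python3 -m jog '0 0 0 0 0 0;0 0 0 0 0 0;0 0 0 0 0 0;0 0 0 0 0 0;0 0 0 0 0 0;0 0 0 0 0 0;0 0 0 0 0 0;0 0 0 0 0 0;0 0 0 0 0 0;0 0 0 0 0 0;0 0 0 0 0 0;0 0 0 0 0 0;0 0 0 0 0 0' -1 30
```

```text
time_s: 18.22
ee_pos: [507.6, -265.3, 42.9]
ee_rot: [179.9, -0.0, 59.8]
force: [1.2, -0.5, -0.5]
gripper_width: 73.8
time_s: 19.3
ee_pos: [507.6, -265.3, 42.9]
ee_rot: [179.9, -0.0, 59.8]
force: [0.1, -0.3, -1.4]
gripper_width: 13.8
```

```bash
python3 -m jog '0 0 -0.06 0 0 0;0 0 -0.13 0 0 0;0 0 -0.2 0 0 0;0 0 -0.27 0 0 0;0 0 -0.29 0 0 0;0 0 -0.29 0 0 0'; python3 -c "
from h import *
print(rel([603.3,-4.4,160],-14))"
```

```text
time_s: 19.8
ee_pos: [509.1, -266.1, 191.3]
ee_rot: [179.5, -0.0, 59.8]
force: [-0.1, -0.0, -0.9]
gripper_width: 13.9
[ 0.5472 -0.1005  0.0619  0.0047 -0.0038  0.8205]
```

```bash
python3 -m jog '0.547 -0.1 0 0.004 -0.004 0.82;0.547 -0.1 0 0.004 -0.004 0.82;0.547 -0.1 0 0.004 -0.004 0.82;0.547 -0.1 0 0.004 -0.004 0.82;0.547 -0.1 0 0.004 -0.004 0.82;0.547 -0.1 0 0.004 -0.004 0.82;0.547 -0.1 0 0.004 -0.004 0.82;0.547 -0.1 0 0.004 -0.004 0.82;0.547 -0.1 0.06 0.004 -0.004 0.82;0.547 -0.1 0.06 0.004 -0.004 0.82;0.547 -0.1 0.06 0.004 -0.004 0.82;0.547 -0.1 0.06 0.004 -0.004 0.82;0.547 -0.1 0.06 0.004 -0.004 0.82;0.547 -0.1 0.06 0.004 -0.004 0.82'; python3 - <<'E'
from h import *
for i in range(4): grab_frame("wrist")
s=state();print(s["ee_pos"],s["ee_rot"],s["force"],s["time_s"],s["qpos"])
print(rel([603.3,-4.4,110],-14))
im=grab_frame("wrist");save(im,"w10.png")
# knob nose tip seen from the wrist, projected expectation
Rt=R.from_euler('xyz',s["ee_rot"],degrees=True)
print("expect nose",proj("wrist",s["ee_pos"]+Rt.apply([27,0,5])), [ (d["location"],d["confidence"]) for d in tip_of("knob_mid","wrist")[:1]],"expect mid",proj("wrist",s["ee_pos"]+Rt.apply([0,0,24])))
E
```

```text
time_s: 20.97
ee_pos: [603.0, -4.7, 159.9]
ee_rot: [179.9, 0.1, -13.8]
force: [0.4, -0.3, -0.4]
gripper_width: 13.8
[603.45402733  -4.73079092 160.99109443] [ 1.79941727e+02 -2.74112201e-02 -1.39252642e+01] [0.60123967 0.56121585 0.03375028] 21.1667 [-1.50842923e+00  2.39413234e+01  9.22288010e+01 -6.99864770e-02
  6.38156525e+01  1.02447723e+02]
[-0.0005 -0.0007  0.102   0.0006 -0.0003  0.0008]
expect nose [[320.97713041 206.29899968]] [([319.1, 245.9], 0.58)] expect mid [[320.7038164  243.91795542]]
```

```bash
python3 -m jog '0 0 0.05 0 0 0;0 0 0.09 0 0 0;0 0 0.11 0 0 0;0 0 0.112 0 0 0;0 0 0.112 0 0 0;0 0 0.112 0 0 0'; python3 -c "
from h import *
for i in range(3): grab_frame('wrist')
print(rel([603.3,-4.4,102],-14),state()['ee_pos'],state()['force'])"
```

```text
time_s: 21.77
ee_pos: [604.3, -4.8, 106.1]
ee_rot: [180.0, -0.1, -13.9]
force: [1.3, 0.7, -0.4]
gripper_width: 13.8
[-0.002  -0.0003  0.0086  0.0003 -0.0018  0.0007] [604.2445958   -4.78369327 106.31108418] [ 0.34428976  0.66233615 -0.58585411]
```

```bash
python3 -m jog '-0.002 -0.001 0.003 0 0 0;-0.002 -0.001 0.006 0 0 0;-0.002 -0.001 0.009 0 0 0;-0.002 -0.001 0.012 0 0 0;-0.002 -0.001 0.015 0 0 0;-0.002 -0.001 0.018 0 0 0;-0.002 -0.001 0.018 0 0 0'
```

```text
time_s: 22.5
ee_pos: [603.0, -4.6, 96.8]
ee_rot: [179.9, -0.1, -13.9]
force: [-0.9, -2.4, -0.1]
gripper_width: 13.5
```

```bash
python3 -m jog '0 0 0.004 0 0 0;0 0 0.008 0 0 0;0 0 0.012 0 0 0;0 0 0.014 0 0 0;0 0 0.014 0 0 0'; python3 -c "
from h import *
s=state();print(s['ee_pos'],s['force'],s['torque'])"
```

```text
time_s: 22.92
ee_pos: [602.9, -4.6, 89.3]
ee_rot: [179.9, -0.1, -13.9]
force: [-1.0, -1.9, -0.8]
gripper_width: 13.5
[602.86950573  -4.6465179   89.28801692] [-0.98269289 -1.8726658  -0.83281478] [-0.39302751  0.08052906  0.0380954 ]
```

```bash
for r in 1; do python3 -m jog '0 0 0.003 0 0 0;0 0 0.006 0 0 0;0 0 0.009 0 0 0;0 0 0.009 0 0 0;0 0 0.009 0 0 0' - 50; done; python3 -c "
from h import *
s=state();print(s['ee_pos'],s['force'],s['torque'])"
```

```text
time_s: 23.33
ee_pos: [603.0, -4.7, 85.1]
ee_rot: [179.9, -0.1, -13.9]
force: [-1.5, -1.9, 3.9]
gripper_width: 13.3
[602.9504147   -4.68877477  85.127286  ] [-1.51435769 -1.86329604  3.89490348] [-0.40011537  0.22931078  0.05125237]
```

```bash
python3 -m jog '0 0 0.002 0 0 0;0 0 0.004 0 0 0;0 0 0.005 0 0 0;0 0 0.005 0 0 0;0 0 0.005 0 0 0'; python3 -c "
from h import *
s=state();print(s['ee_pos'],s['force'],s['torque'])"
```

```text
time_s: 23.75
ee_pos: [603.0, -4.7, 83.0]
ee_rot: [179.9, -0.1, -13.9]
force: [-1.2, -2.3, 6.5]
gripper_width: 13.5
[603.00590098  -4.72284234  83.02336199] [-1.22774904 -2.27053019  6.53178579] [-0.42896615  0.46818083 -0.04769022]
```

```bash
python3 -m jog '0 0 0.001 0 0 0;0 0 0.003 0 0 0;0 0 0.003 0 0 0;0 0 0.003 0 0 0;0 0 0.003 0 0 0'; python3 - <<'E'
from h import *
print(*[state()[k] for k in('time_s','ee_pos','ee_rot','force','torque','gripper_width')])
im=grab_frame("scene"); a=im[130:370,220:460]
t=grab_frame("top")
for q in("driver_grip","driver_blade","car_a","car_b"): print(q,[(np.round(atz("top",d["location"],12 if "driver" in q else 0)),round(d["confidence"],2)) for d in tip_of(q,"top")[:2]])
save(np.hstack([cv2.resize(a,(400,400)),cv2.resize(t[120:320,150:350],(400,400))]),"fin.png")
E
```

```text
time_s: 24.17
ee_pos: [603.1, -4.7, 82.6]
ee_rot: [179.9, -0.2, -13.9]
force: [-3.1, -2.3, 8.4]
gripper_width: 13.7
24.1667 [603.0820637   -4.7208207   82.62989414] [ 1.79900559e+02 -1.55624178e-01 -1.39175082e+01] [-3.1123554  -2.29882978  8.35042503] [-0.36857645  0.64742712 -0.00458484] 13.713748640317473
driver_grip [(array([437., 277.,  12.]), 0.58)]
driver_blade [(array([540., 257.,  12.]), 0.79), (array([ 657., -453.,   12.]), 0.35)]
car_a [(array([703., 313.,   0.]), 0.85), (array([ 422., -124.,    0.]), 0.74)]
car_b [(array([703., 313.,   0.]), 0.85), (array([ 422., -124.,    0.]), 0.74)]
```

View pics/fin.png

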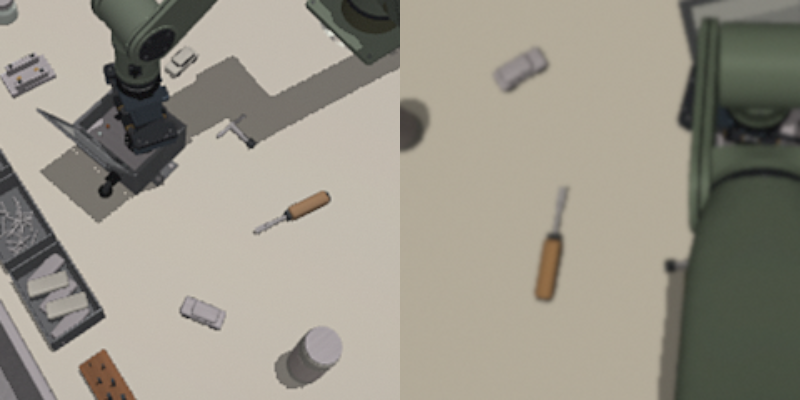

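The cover is open (edge at (80,140), left half), the driver lies flat and free, the bystanders are where they were, and the knob is held down in the box. I hand in.

```bash
python3 -c "
from workcell import *
job_done();s=state();print(s['time_s'],s['ee_pos'],s['force'])"
```

```text
the job is handed in; nothing more can be done
the job is handed in; nothing more can be done
```

The job is handed in after about 24 s of the 64 s allowed; no verdict was reported.

**What I did:** I lifted the cover with the screwdriver blade and swung it back past upright. Then I laid the screwdriver flat near where it had been and let go. I gripped the knob by its bar, turned it so the nose matched the shaft's flat (yaw about −14°), and pushed it home. I finished still holding it pressed down.

**Last checks:**
- **Knob:** the tool was at z = 82.6 mm. The knob would stand on the shaft tip at about 103 mm and be home and unpressed at about 87 mm, so the shaft should be at its stop, about 4 mm in. The press was about 8–9 N and the tool was upright to within 0.2°. The tool was within 0.5 mm of the measured shaft axis.
- **Scene:** the last picture shows the cover open and the screwdriver flat and clear of the fingers. Both cars measured within about 10 mm of their first positions, which is about as close as the measurement gets. The jig, spray can and chuck key looked undisturbed in that picture. The jar was only partly in view, and I did not measure any of these four again.

**Disagreements:** I first read the knob's nose the wrong way round from a distance, and the close view corrected it. At the end, 3 to 4 N of sideways force remained on the tool. The shaft's travel and the cover's angle were inferred from height, force and pictures, not read directly.

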